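Close the refilled humidifier tank with its click-stop filler cap

ROBOT

A 7-joint arm with a two-finger parallel gripper is mounted at the origin on the work surface. World frame = base frame: x ahead of the robot, y to its left, z up, the work surface at z = 0. Lengths are in m, angles in degrees, forces in N, time in s.
With the tool pointing down it reaches from about 0.425 to 0.875 m from the base axis. Payload 4.7 kg.
Tool frame: the origin (TCP) lies midway between the tips of the shut fingers; the grasp point (between the pads) lies env.grip_point_offset behind it (env.grip_point_offset is the distance from the TCP to the grasp point, in m); z points along the fingers, y is the line along which they close (so a half turn about z gives the same grasp; the last joint's range is limited). The gripper opens to 87 mm and grips with 3 to 60 N. Pads are 19 mm wide; open, the fingers measure 117 mm over their backs; the gripper's body (75 mm by 190 mm) begins 51 mm behind the grasp point.
Start: joints at [-69.723, 18.392, -4.016, 83.108, 1.295, 78.541, -3.26], TCP at [0.217, 0.613, 0.223] pointing down, gripper open.
Joint ranges: [-163.93, 163.93], [-17.29, 119.83], [-79.2, 71.16], [3.27, 140.29], [-89.18, 269.18], [5.43, 117.66], [-154.24, 154.24]. Speed limits (degrees/s): [147.25, 147.25, 180, 180, 180, 180, 180].

INTERFACE

Orientations are given as [roll, pitch, yaw] about the fixed x, y, z axes, in that order (R = Rz(yaw) Ry(pitch) Rx(roll)).
In Python, from cell import env gives the robot as it stands.
- The arm moves only by the shell command python3 -m creep 'ROWS' [FORCE]. ROWS is a JSON object of lists of equal length, an entry for each row: "translation": the shift along the tool's x, y, z in units of 0.08 m (1.0 is 0.08 m), a list of three; "turn": the turn, a rotation vector about the tool's x, y, z in units of 180 degrees (1.0 is 180 degrees), a list of three; "grip": the opening, from 0 (shut) to 1 (fully open). In form: {"translation": [[x, y, z], ...], "turn": [[ax, ay, az], ...], "grip": [grip, ...]}. A call has 1 to 5 rows; each row shifts and turns the commanded pose from where the row before left it, along the tool's axes as they then stand; what a row does not reach is not made up. A row lasts 1/8 s, in which the tool goes at most 62.5 mm and 10.7 degrees, less where a joint would pass 70% of its speed; a pose out of reach is approached as far as the arm can. A call with a number of a shift or a turn outside -1 to 1 is refused whole. A call with a gripper value outside its range is refused whole. The fingers move at their own pace and stop on an object; FORCE is the grip in N (left out, the last holds). Time passes only in rows, so rows that do not move let the fingers close. It gives the time, the measured TCP pose, the force, the opening and the grip force at its end, in the units of the state.
- env.get_obs(): the state, without advancing time (a new reading comes with each control period).
- env.read_camera(name): name is "scene" or "top" or "wrist"; returns a dict with "frame" (480x640x3 uint8, red, green, blue), "z_map" (480x640 float32, m along the optical axis (not along the pixel's ray), 0 where there is no reading), "K" (3x3 intrinsics, pixels), "rvec" (rotation vector, rad) and "tvec" (3), from world to camera coordinates, as OpenCV has them. Camera axes: x right, y down, z forward; pixel columns grow to the right and rows downward; lengths in m; the calibration is good to about 2 mm. The wrist camera is an equidistant fisheye: a pixel r from the principal point sees the ray r / f radians off the axis. A picture is of the moment at which its call begins.
- env.sign_off(): hands the job in; it is judged then, once.
The state is a dict: "time_s": time; "qpos": joint angles; "joint_velocities": joint speeds; "effort": joint torques, N m; "tool_pos": TCP position; "tool_rot": TCP orientation; "force": force on the tool from outside, world axes, zero at the start; "wrist_torque": the same for the moment, N m; "grip_width": finger opening in m; "grasp_force": force on a finger pad.
Only numpy, scipy, OpenCV 4.12 (cv2) and the standard library are available. Lean on these libraries where they do the work, as an engineer would, in place of code of your own. Each camera call takes 0.05 s, during which the arm holds its last target. There are 200 camera calls.

TASK

The humidifier tank of the cheese store has just been refilled. Pick up its dark grey filler cap and fit it on the filler neck, feeling lightly for the position where its two lugs drop through the two notches in the neck; then press it down gently against its sprung seal, turn it clockwise until the ratchet in the cap clicks, and let go, leaving the cap locked flat on the neck. Never force it onto the neck, do not knock the tank, and leave the other things on the bench where they stand.

Things in the scene. Friction and masses are not known exactly. Their poses are not given: they have to be found in the camera images.
- cap_grip (a point): Centre of the straight grip bar on top of the dark grey plastic filler cap: 16 mm wide (y), 56 mm long (x), 26 mm high (z up), across a knurled disc of 68 mm diameter, 14 mm thick. The point is 27 mm above the disc's underside, 13 mm above its upper face, 13 mm below the bar's top. The cap stands upright on the bench on its plug (bar top 62 mm up), 0.11 to 0.16 kg.
- cap_foot (a point): Centre of the lower end of the cap's round plug, 49 mm below cap_grip, same axes. Plug 41 mm in diameter, 22 mm long below the disc, its last 6.5 mm tapered to 29 mm. Two opposite lugs stick out of it, 50 mm over their tips, 10.5 mm wide; lower faces 10.5 mm, upper faces 6 mm below the disc. Unseen from above, they lie under the bar's ends only roughly: up to 36 degrees to either side of the bar's line.
- cap_under (a point): Centre of the underside of the cap's disc, 27 mm below cap_grip, same axes. Height above the point neck: 10.5 mm with the lugs resting on the neck beside the notches; about 5 mm with the lugs dropped through the notches, a sprung rubber seal ring resting on the rim; 2 mm when pressed on and turned so that the lugs hold under the flange. The seal takes 3 N to start, 7 N at 2 mm, 9 N at its end (0 mm).
- neck (a point): Centre of the filler neck's mouth in the plane of its rim, z up, on top of the white plastic tank; 160 mm above the bench. Neck 65 mm outside diameter. The mouth is a round hole of 44 mm through an inner flange 4 mm thick, widened to 54 mm by two opposite notches lying along this frame's +x and -x, each about 38 degrees wide, so that the lugs pass with some 6 degrees to spare either way.
- neck_inside (a point): Centre of the mouth at the flange's underside, 4 mm below the point neck, same axes. Under the flange the lugs, once pressed below this level, turn clockwise (seen from above) from the notches to firm stops, 48 degrees clockwise of the middle of the notches. Stops beside the notches prevent turning anticlockwise. The neck is closed 30 mm below its rim.
- pawl (a joint): Spring pawl of the ratchet inside the cap, m: below 0.0002 between two teeth, for a moment above 0.0006 and up to 0.002 as it rides over a tooth with a click. The ratchet drives the lugs with the bar up to about 0.4 N m; beyond that the bar slips clockwise past the lugs, a click every 22.5 degrees, without a stop and without harm. Anticlockwise it drives them firmly.
- tank: White plastic tank, full, fixed: 250 mm (x) by 300 mm (y) by 130 mm high; origin at the centre of its underside. The neck stands 45 mm towards -x and 60 mm towards -y of the centre; a black carrying handle lies along x at 100 mm towards +y, top 41 mm above the tank.
- funnel: White filling funnel standing mouth down, 110 mm wide, 110 mm high; bystander. Origin at the centre of its underside.
- cheese: Small yellow cheese wheel, 108 mm diameter, 50 mm high; bystander. Origin at the centre of its underside.
- bottle: White bottle, 72 mm diameter, 190 mm high; bystander. Origin at the centre of its underside.

How it is judged (in metres and radians):
On the way, in this order (a step that is already met when the one before it is completed fails the run):
1. the cap's lugs have dropped through the notches: the cap sits level and centred on the neck, its underside less than 6.5 mm above the rim (z of cap_under in the frame of neck below 0.0065 m and horizontal distance between cap_under and neck below 0.0045 m and angle between cap_under's own z axis and vertical below 0.1 rad).
2. with the cap pressed in (underside less than 2.6 mm above the rim), the ratchet slips: the pawl rides up on a tooth (value of joint pawl above 0.0006 m and z of cap_under in the frame of neck below 0.0026 m).
3. the pawl has dropped in behind the tooth: a full click (value of joint pawl below 0.0002 m and z of cap_under in the frame of neck below 0.0026 m).
At the end, for the whole second after the job is handed in: The cap is locked on the neck and let go: its underside stays within 2.8 mm of the rim (seal held compressed by the lugs; unlocked, it springs up to about 5 mm), centred within 3.5 mm, level within 0.05 rad, at rest, the pawl at rest between two teeth (z of cap_under in the frame of neck between -0.001 and 0.0028 m and horizontal distance between cap_under and neck below 0.0035 m and angle between cap_under's own z axis and vertical below 0.05 rad and linear speed of cap below 0.02 m/s and value of joint pawl below 0.0002 m); the robot touches nothing.
It fails at once if the cap is forced: pressed on the neck with over 45 N while its lugs are not yet pressed through, or with over 80 N of contact forces in all when seated ((contact force between cap and tank above 45 N and z of cap_under in the frame of neck above 0.004 m) or contact force between cap and tank above 80 N).
It fails at once if the robot knocks the tank (over 20 N) (contact force between any of the arm, the fingers and tank above 20 N).
It fails at once if the funnel, the cheese or the bottle is moved more than 30 mm (distance of any of funnel, cheese, bottle from where it was at the start of the episode above 0.03 m).
It also fails if it takes over 67 s, if anything falls off the work surface, if the arm or the gripper's body presses on something with over 40 N, if the wrist force passes 120 N, or if a joint passes its speed limit or range.

## Working session

There is one attempt and no reset: what is moved stays moved. The work goes in short steps, Python scripts to look and compute and a shell command to move; the robot and the scene stay as the last step left them, time stands still between calls to the robot, and variables do not carry over. Pictures are saved under pics/ and viewed, at most 10 in all, crops included, and the job is handed in when it is done.

```bash
ls; mkdir -p pics
cat > h.py <<'E'
from cell import env
import numpy as np, cv2
from scipy.spatial.transform import Rotation as R
def cam(n):
    c=env.read_camera(n); c={k:(np.array(v)) for k,v in c.items()}
    c['R']=cv2.Rodrigues(c['rvec'].astype(float))[0]; return c
def world(c,u,v,z=None):
    K=c['K']; p=np.array([(u-K[0,2])/K[0,0],(v-K[1,2])/K[1,1],1.])
    d=c['z_map'][int(v),int(u)] if z is None else z
    return c['R'].T@(p*d-c['tvec'].ravel())
def cloud(c):
    K=c['K'];v,u=np.mgrid[0:480,0:640];d=c['z_map']
    P=np.stack([(u-K[0,2])/K[0,0]*d,(v-K[1,2])/K[1,1]*d,d],-1)-c['tvec'].ravel()
    W=P@c['R']; W[d<=0]=np.nan; return W
E
python3 - <<'E'
from h import *
s=env.get_obs();print({k:np.round(v,3) for k,v in s.items()},env.grip_point_offset)
for n in('top','scene'):
    c=cam(n);cv2.imwrite(f'pics/{n}0.png',c['frame'][:,:,::-1]);np.savez(f'{n}0.npz',**c)
    print(n,-c['R'].T@c['tvec'].ravel(),c['K'][0,0])
E
```

```text
pics
{'time_s': np.float64(0.0), 'qpos': array([-69.723,  18.438,  -4.015,  83.177,   1.295,  78.538,  -3.26 ]), 'joint_velocities': array([-0.075,  0.06 , -0.086, -0.03 , -0.054,  0.055,  0.071]), 'effort': array([ 0.0000e+00, -4.9131e+01, -4.0400e-01, -3.1252e+01, -6.4000e-02,
        4.4000e-02,  0.0000e+00]), 'tool_pos': array([0.217, 0.612, 0.221]), 'tool_rot': array([-1.79893e+02,  6.00000e-03,  1.60532e+02]), 'force': array([-0.749, -0.659, -0.087]), 'wrist_torque': array([ 0.024, -0.061,  0.021]), 'grasp_force': np.float64(0.0), 'grip_width': np.float64(0.087)} 0.0187
top [ 0.48579575 -0.0583985   1.40351175] 608.3879911213601
scene [0.96027178 0.22792717 0.8664173 ] 505.3382741721826
```

View pics/top0.png

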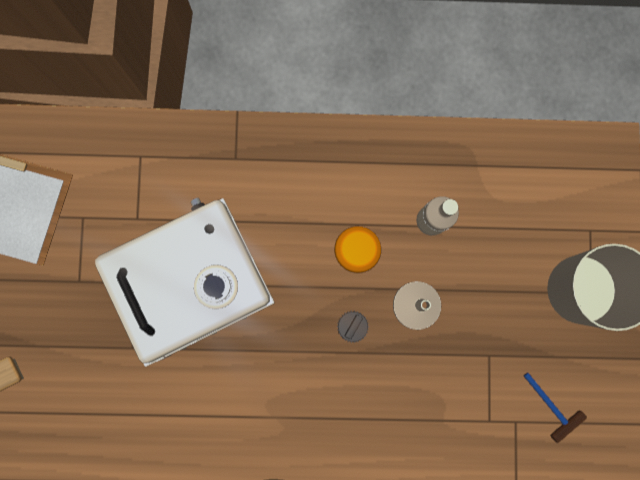

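View pics/scene0.png

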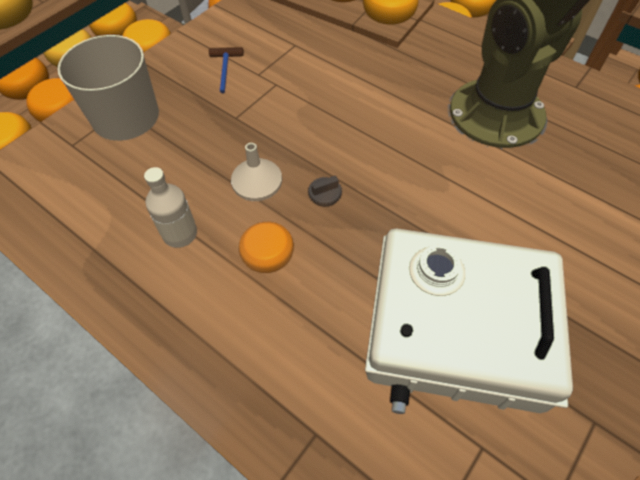

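Top view (up is +x, left is +y): the cap is at about (353,326) with its bar diagonal. The neck is at (215,286) on a tank that is turned, the cheese at (358,249), the funnel at (418,305) and the bottle at (440,212). The scene view shows the same layout.

Run:
```python
from h import *
for n in('top','scene'):
    c=dict(np.load(n+'0.npz'));W=cloud(c);np.set_printoptions(precision=4,suppress=True)
    z=W[...,2]; xy=W[...,:2]
    p0=world(c,353,326) if n=='top' else world(c,325,188); print(n,p0)
    near=np.hypot(*(xy-p0[:2]).transpose(2,0,1))<.055
    bar=near&(z>.052)&(z<.07); disc=near&(z>.025)&(z<.07)
    P=xy[bar]; m=P.mean(0);w,V=np.linalg.eigh(np.cov((P-m).T))
    print('bar',m,bar.sum(),z[bar].max(),np.degrees(np.arctan2(V[1,1],V[0,1]))%180,np.sqrt(w*12))
    print('bar minAreaRect',cv2.minAreaRect((P*1000).astype(np.float32)))
    print('disc',cv2.minEnclosingCircle((xy[disc]*1000).astype(np.float32)),np.median(z[disc]))
    q0=world(c,215,286) if n=='top' else world(c,438,265)
    nn=np.hypot(*(xy-q0[:2]).transpose(2,0,1))<.07
    rim=nn&(z>.152)&(z<.168);print('neck',rim.sum(),np.median(z[rim]),cv2.minEnclosingCircle((xy[rim]*1000).astype(np.float32)),q0)
    t=(z>.115)&(z<.145)&(np.hypot(*(xy-q0[:2]).transpose(2,0,1))<.3); print('tank',cv2.minAreaRect((xy[t]*1000).astype(np.float32)))
    for u,v in ([(358,249),(425,305),(440,212)] if n=='top' else []): print(world(c,u,v))
c=dict(np.load('top0.npz'));f=c['frame'][:,:,::-1]
a=cv2.resize(f[255:317,184:246],(400,400),interpolation=3);b=cv2.resize(f[295:357,322:384],(400,400),interpolation=3)
cv2.imwrite('pics/crop.png',np.hstack([a,b]))
```

```text
top [ 0.4528 -0.1658  0.0602]
bar [ 0.4527 -0.1665] 191 0.06890583561335209 150.87670707516372 [0.0164 0.0556]
bar minAreaRect ((452.90020751953125, -166.81666564941406), (16.296241760253906, 55.89686965942383), 61.42423629760742)
disc ((452.7095642089844, -166.7994384765625), 35.56308364868164) 0.0370391646757437
neck 424 0.15961468919829172 ((531.3496704101562, 127.42037963867188), 34.231842041015625) [0.5309 0.1282 0.1367]
tank ((543.2680053710938, 201.5863037109375), (249.65992736816406, 299.5099182128906), 27.591569900512695)
[ 0.6242 -0.175   0.0491]
[ 0.503  -0.3355  0.0034]
[ 0.695  -0.3358  0.155 ]
scene [ 0.4588 -0.161   0.0489]
bar [ 0.456  -0.1654] 237 0.06536626389969165 151.29058152455502 [0.0171 0.0562]
bar minAreaRect ((454.17816162109375, -167.11158752441406), (19.217565536499023, 56.35509490966797), 60.221805572509766)
disc ((453.02099609375, -166.49383544921875), 37.06012725830078) 0.03726311096840982
neck 708 0.15986382370853802 ((532.6103515625, 126.74510192871094), 33.7359504699707) [0.5257 0.1256 0.1374]
tank ((547.31298828125, 201.0550537109375), (247.09347534179688, 296.9734802246094), 27.73618507385254)
```

View pics/crop.png

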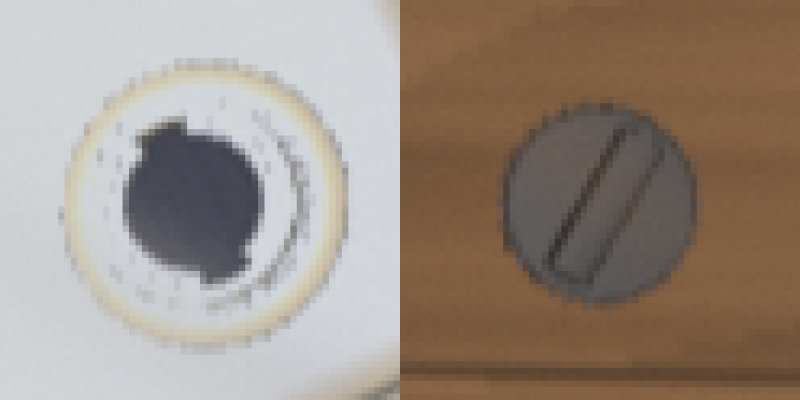

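The crop shows the notches at about (163,130) and (228,275), so the notch line lies at roughly 24–27° in world. The bar lies at 151°. Next I compute the moves.

```bash
cat > go.py <<'E'
import sys
from h import *
def T(p,yaw): 
    return np.array(p),R.from_euler('xyz',[180,0,yaw],degrees=True)
s=env.get_obs();p=np.array(s['tool_pos']);r=R.from_euler('xyz',s['tool_rot'],degrees=True)
np.set_printoptions(precision=4,suppress=True)
print('t',s['time_s'],p,s['tool_rot'],'F',s['force'],'M',s['wrist_torque'],'w',s['grip_width'],'q',np.round(s['qpos'],0))
for a in sys.argv[1:]:
    v=[float(x) for x in a.split(',')];q,rr=T(v[:3],v[3])
    print(a,'shift',r.inv().apply(q-p)/.08,'turn',(r.inv()*rr).as_rotvec()/np.pi); p,r=q,rr
E
python3 go.py .50,.2,.30,151 .453,-.167,.16,151
```

```text
t 0.1 [0.2165 0.6123 0.2216] [-179.9006    0.0059  160.5321] F [ 0.3699 -0.1485 -0.1197] M [ 0.0151  0.023  -0.0186] w 0.08661919275712011 q [-70.  18.  -4.  83.   1.  79.  -3.]
.50,.2,.30,151 shift [-5.0587 -3.6804 -0.9735] turn [-0.0005  0.0001  0.053 ]
.453,-.167,.16,151 shift [-1.7102 -4.2971  1.75  ] turn [0. 0. 0.]
```

```bash
python3 -m creep '{"translation":[[-0.3,-0.2,-0.6],[-0.55,-0.4,-0.4],[-0.6,-0.45,0],[-0.6,-0.45,0],[-0.6,-0.45,0]],"turn":[[0,0,0],[0,0,0.013],[0,0,0.02],[0,0,0.02],[0,0,0]],"grip":[1,1,1,1,1]}'; python3 -m creep '{"translation":[[-0.6,-0.44,0],[-0.6,-0.44,0],[-0.6,-0.44,0],[-0.6,-0.44,0],[0,0,0]],"turn":[[0,0,0],[0,0,0],[0,0,0],[0,0,0],[0,0,0]],"grip":[1,1,1,1,1]}';  python3 go.py .453,-.167,.16,151
```

```text
time_s: 0.72
tool_pos: [0.349, 0.3841, 0.3019]
tool_rot: [-180.0, 0.0, 150.9]
force: [1.0, 0.4, -0.7]
grip_width: 0.0868
grasp_force: 0.0
time_s: 1.35
tool_pos: [0.4496, 0.1645, 0.3023]
tool_rot: [-180.0, 0.1, 150.4]
force: [-0.4, 2.1, -0.3]
grip_width: 0.0875
grasp_force: 0.0
t 1.35 [0.4496 0.1645 0.3023] [-179.9799    0.0523  150.4224] F [-0.3954  2.0783 -0.3058] M [ 0.0516  0.0311 -0.0386] w 0.08746543802199834 q [-43.  -5.  19. 100.   2.  85.  36.]
.453,-.167,.16,151 shift [-2.0808 -3.5818  1.7823] turn [-0.0001  0.0003 -0.0032]
```

```bash
python3 -m creep '{"translation":[[-0.35,-0.6,0],[-0.35,-0.6,0],[-0.35,-0.6,0.2],[-0.35,-0.6,0.3],[-0.35,-0.6,0.3]],"turn":[[0,0,0],[0,0,0],[0,0,0],[0,0,0],[0,0,-0.003]],"grip":[1,1,1,1,1]}'; python3 -m creep '{"translation":[[-0.33,-0.58,0.3],[0,0,0.4],[0,0,0.28],[0,0,0],[0,0,0]],"turn":[[0,0,0],[0,0,0],[0,0,0],[0,0,0],[0,0,0]],"grip":[1,1,1,1,1]}';  python3 go.py .453,-.167,.04,151
python3 - <<'E'
from h import *
c=cam('wrist');cv2.imwrite('pics/w1.png',c['frame'][:,:,::-1]);np.savez('w1.npz',**c)
K=c['K'];C=-c['R'].T@c['tvec'].ravel();print(C,K)
def fe(p):
    q=c['R']@p+c['tvec'].ravel();th=np.arctan2(np.hypot(q[0],q[1]),q[2]);a=np.arctan2(q[1],q[0]);return K[0,2]+K[0,0]*th*np.cos(a),K[1,2]+K[1,1]*th*np.sin(a)
print('pred bar centre px',fe(np.array([.453,-.167,.062])))
b=np.radians(151);d=np.array([np.cos(b),np.sin(b),0])*.028
for s in(-1,1):print(fe(np.array([.453,-.167,.062])+s*d))
E
```

```text
time_s: 1.98
tool_pos: [0.4538, -0.1083, 0.2376]
tool_rot: [179.9, 0.0, 151.7]
force: [0.5, -0.1, 1.1]
grip_width: 0.0868
grasp_force: 0.0
time_s: 2.6
tool_pos: [0.4556, -0.1606, 0.1606]
tool_rot: [180.0, 0.1, 151.6]
force: [-0.1, -0.7, 0.2]
grip_width: 0.0871
grasp_force: 0.0
t 2.6 [ 0.4556 -0.1606  0.1606] [179.9763   0.0514 151.5956] F [-0.0668 -0.7498  0.1898] M [ 0.0121  0.0462 -0.0164] w 0.08709679030654252 q [-28.  -1.  44. 112.   1.  68.  78.]
.453,-.167,.04,151 shift [-0.0081 -0.0859  1.5077] turn [0.0001 0.0003 0.0033]
[ 0.39630108 -0.12719878  0.32198867] [[371.64829954   0.         320.73339233]
 [  0.         371.64829954 241.50207563]
 [  0.           0.           1.        ]]
pred bar centre px (np.float64(309.47683247665), np.float64(242.807685098171))
(np.float64(309.41904920839454), np.float64(279.11399585112645))
(np.float64(309.61533465818616), np.float64(204.52762583613668))
```

View pics/w1.png

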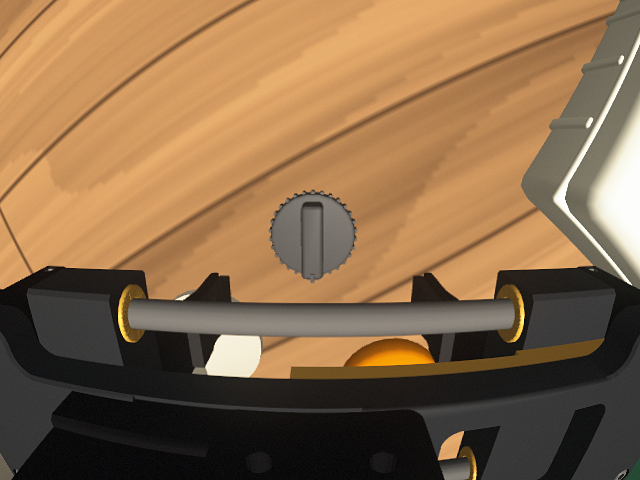

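The wrist view shows the bar upright from (312,202) to (312,280), within 2 mm of the prediction. I go down on it.

```bash
python3 -m creep '{"translation":[[0,-0.075,0.2],[0,0,0.4],[0,0,0.4],[0,0,0.3],[0,0,0.1]],"turn":[[0,0,0.003],[0,0,0],[0,0,0],[0,0,0],[0,0,0]],"grip":[1,1,1,1,1]}' 40; python3 -m creep '{"translation":[[0,0,0.08],[0,0,0],[0,0,0]],"turn":[[0,0,0],[0,0,0],[0,0,0]],"grip":[1,1,1]}' 40;python3 go.py .453,-.167,.04,151
```

```text
time_s: 3.28
tool_pos: [0.4506, -0.1665, 0.0462]
tool_rot: [-179.9, -0.1, 150.9]
force: [0.0, -0.3, 0.5]
grip_width: 0.0869
grasp_force: 0.0
time_s: 3.65
tool_pos: [0.4527, -0.1665, 0.0422]
tool_rot: [180.0, 0.1, 151.0]
force: [0.3, -0.3, 0.0]
grip_width: 0.0871
grasp_force: 0.0
t 3.65 [ 0.4527 -0.1665  0.0422] [179.9513   0.0744 150.996 ] F [ 0.3028 -0.2977  0.025 ] M [-0.0177 -0.0467  0.0086] w 0.08709276466007823 q [-25.  10.  45. 119.  -9.  54.  86.]
.453,-.167,.04,151 shift [-0.006  -0.0032  0.027 ] turn [ 0.0003  0.0004 -0.    ]
```

```bash
python3 -m creep '{"translation":[[0,0,0.015],[0,0,0],[0,0,0],[0,0,0],[0,0,0]],"turn":[[0,0,0],[0,0,0],[0,0,0],[0,0,0],[0,0,0]],"grip":[0.5,0.1,0,0,0]}' 58; python3 -m creep '{"translation":[[0,0,0],[0,0,0],[0,0,0]],"turn":[[0,0,0],[0,0,0],[0,0,0]],"grip":[0,0,0]}' ;python3 go.py
```

```text
time_s: 4.28
tool_pos: [0.452, -0.1664, 0.0402]
tool_rot: [180.0, 0.0, 151.0]
force: [-0.3, 0.1, 0.9]
grip_width: 0.0448
grasp_force: 0.0
time_s: 4.65
tool_pos: [0.452, -0.1664, 0.0402]
tool_rot: [180.0, 0.0, 151.0]
force: [-0.2, 0.9, -0.6]
grip_width: 0.0161
grasp_force: 58.0
t 4.65 [ 0.452  -0.1664  0.0402] [179.9955   0.0014 150.9927] F [-0.2185  0.8811 -0.5799] M [-0.0216 -0.029   0.007 ] w 0.016060866483298766 q [-25.  10.  45. 119.  -9.  54.  86.]
```

Gripped at 16 mm. Now lift and carry.

```bash
python3 -m creep '{"translation":[[0,0,-0.3],[0,0,-0.6],[0,0,-0.6],[0.05,0.2,-0.6],[0.1,0.4,-0.5]],"turn":[[0,0,0],[0,0,0],[0,0,0],[0,0,0],[0,0,0]],"grip":[0,0,0,0,0]}'; python3 -m creep '{"translation":[[0.15,0.6,-0.3],[0.15,0.6,0],[0.15,0.6,0],[0.15,0.6,0],[0.15,0.6,0]],"turn":[[0,0,0],[0,0,0],[0,0,0],[0,0,0],[0,0,0]],"grip":[0,0,0,0,0]}';python3 -m creep '{"translation":[[0,0,0],[0,0,0]],"turn":[[0,0,0],[0,0,0]],"grip":[0,0]}'; python3 go.py .5313,.1274,.26,151 .5313,.1274,.26,-118
```

```text
time_s: 5.28
tool_pos: [0.4646, -0.1196, 0.2502]
tool_rot: [179.9, 0.1, 150.8]
force: [0.9, 1.0, -1.4]
grip_width: 0.0155
grasp_force: 58.0
time_s: 5.9
tool_pos: [0.5287, 0.1218, 0.2719]
tool_rot: [-180.0, -0.0, 151.0]
force: [0.2, -0.7, -2.0]
grip_width: 0.0154
grasp_force: 58.0
time_s: 6.15
tool_pos: [0.5285, 0.1196, 0.2717]
tool_rot: [-179.9, -0.0, 151.0]
force: [0.1, -0.3, -1.1]
grip_width: 0.0158
grasp_force: 58.0
t 6.15 [0.5285 0.1196 0.2717] [-179.9047   -0.0064  150.9776] F [ 0.1444 -0.3477 -1.1413] M [-0.1204 -0.0104  0.0104] w 0.015782131808366 q [-43.   4.  29.  95.  -2.  82.  47.]
.5313,.1274,.26,151 shift [0.0169 0.1027 0.1462] turn [-0.0005 -0.     -0.0001]
.5313,.1274,.26,-118 shift [0. 0. 0.] turn [-0.      0.     -0.5056]
```

```bash
python3 -m creep '{"translation":[[0.017,0.103,0.1],[0,0,0],[0,0,0],[0,0,0],[0,0,0]],"turn":[[0,0,-0.03],[0,0,-0.056],[0,0,-0.056],[0,0,-0.056],[0,0,-0.056]],"grip":[0,0,0,0,0]}'; python3 -m creep '{"translation":[[0,0,0],[0,0,0],[0,0,0],[0,0,0],[0,0,0]],"turn":[[0,0,-0.056],[0,0,-0.056],[0,0,-0.056],[0,0,-0.056],[0,0,-0.03]],"grip":[0,0,0,0,0]}';python3 -m creep '{"translation":[[0,0,0],[0,0,0]],"turn":[[0,0,0],[0,0,0]],"grip":[0,0]}'; python3 go.py .5313,.1274,.192,-118
python3 - <<'E'
from h import *
c=cam('scene');cv2.imwrite('pics/s2.png',cv2.resize(c['frame'][120:360,320:640,::-1],(800,600),interpolation=3));np.savez('s2.npz',**c)
W=cloud(c);s=env.get_obs();p=np.array(s['tool_pos']);z=W[...,2]
m=(np.hypot(W[...,0]-p[0],W[...,1]-p[1])<.05)&(abs(z-(p[2]-.0182+.007))<.012)
print(m.sum(),cv2.minEnclosingCircle((W[m][:,:2]*1000).astype(np.float32)),p)
E
```

```text
time_s: 6.78
tool_pos: [0.5315, 0.126, 0.2644]
tool_rot: [180.0, 0.0, -163.1]
force: [0.6, -0.6, -1.2]
grip_width: 0.0159
grasp_force: 58.0
time_s: 7.4
tool_pos: [0.5315, 0.126, 0.2644]
tool_rot: [-180.0, 0.0, -117.5]
force: [0.2, 0.2, -2.2]
grip_width: 0.016
grasp_force: 58.0
time_s: 7.65
tool_pos: [0.5315, 0.1272, 0.2644]
tool_rot: [-180.0, 0.0, -117.8]
force: [-0.6, 0.8, -0.5]
grip_width: 0.0155
grasp_force: 58.0
t 7.65 [0.5315 0.1272 0.2644] [-179.9968    0.0104 -117.7503] F [-0.6324  0.8119 -0.4718] M [ 0.122   0.0679 -0.0643] w 0.015520142332643693 q [-40.   5.  25.  95.  -2.  81. 138.]
.5313,.1274,.192,-118 shift [-0.001   0.0036  0.9047] turn [-0.      0.0001  0.0014]
823 ((533.9478759765625, 130.13424682617188), 35.71470642089844) [0.53149757 0.12748938 0.26434059]
```

View pics/s2.png

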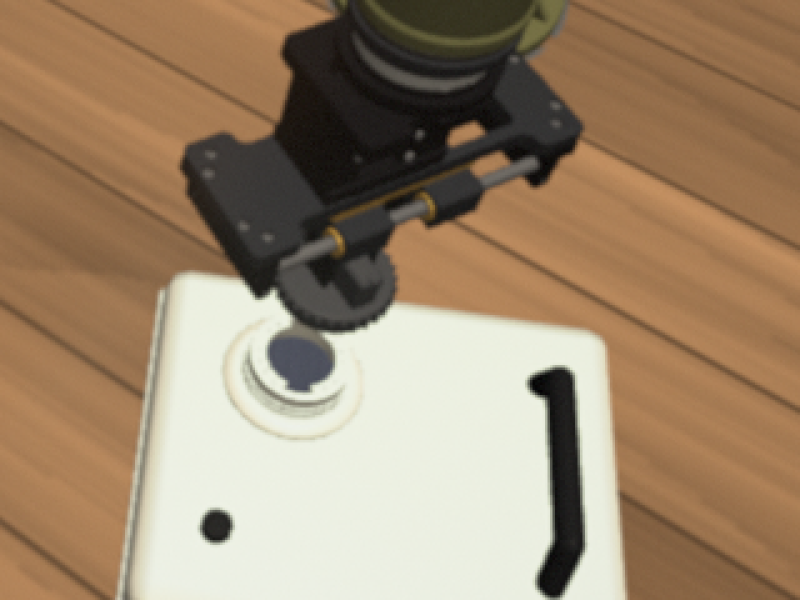

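The scene view shows the cap held level, at (335,290), above the neck at (300,370). Down to just above the mouth, then gently.

```bash
python3 -m creep '{"translation":[[0.012,0,0.2],[0,0,0.3],[0,0,0.2],[0,0,0.08],[0,0,0]],"turn":[[0,0,0],[0,0,0],[0,0,0],[0,0,0],[0,0,0]],"grip":[0,0,0,0,0]}'; python3 -m creep '{"translation":[[0,0,0.025],[0,0,0.025],[0,0,0.025],[0,0,0.025],[0,0,0]],"turn":[[0,0,0],[0,0,0],[0,0,0],[0,0,0],[0,0,0]],"grip":[0,0,0,0,0]}'; python3 go.py .5313,.1274,.1887,-118
```

```text
time_s: 8.32
tool_pos: [0.531, 0.1273, 0.2016]
tool_rot: [180.0, -0.0, -117.6]
force: [-0.7, -0.7, -1.3]
grip_width: 0.0154
grasp_force: 58.0
time_s: 8.95
tool_pos: [0.531, 0.1273, 0.1937]
tool_rot: [180.0, -0.0, -117.6]
force: [0.2, 0.8, -1.1]
grip_width: 0.0156
grasp_force: 58.0
t 8.95 [0.531  0.1273 0.1937] [ 179.9878   -0.0092 -117.5729] F [ 0.1656  0.7655 -1.0848] M [0.0761 0.1133 0.0169] w 0.015602122654831829 q [-39.   7.  25. 101.  -3.  73. 139.]
.5313,.1274,.1887,-118 shift [-0.0027 -0.0032  0.0621] turn [ 0.0001 -0.0001  0.0024]
```

```bash
for i in 1 2; do :; done; python3 -m creep '{"translation":[[0,0,0.0125],[0,0,0.0125],[0,0,0.0125],[0,0,0]],"turn":[[0,0,0],[0,0,0],[0,0,0],[0,0,0]],"grip":[0,0,0,0]}'; python3 -m creep '{"translation":[[0,0,0.0125],[0,0,0]],"turn":[[0,0,0],[0,0,0]],"grip":[0,0]}'; python3 -m creep '{"translation":[[0,0,0.0125],[0,0,0]],"turn":[[0,0,0],[0,0,0]],"grip":[0,0]}'; python3 go.py
```

```text
time_s: 9.45
tool_pos: [0.531, 0.1273, 0.1907]
tool_rot: [180.0, -0.0, -117.6]
force: [-0.1, 0.1, -0.6]
grip_width: 0.0158
grasp_force: 58.0
time_s: 9.7
tool_pos: [0.531, 0.1273, 0.1898]
tool_rot: [180.0, -0.0, -117.6]
force: [-0.4, -0.0, 0.3]
grip_width: 0.0155
grasp_force: 58.0
time_s: 9.95
tool_pos: [0.5311, 0.1274, 0.1888]
tool_rot: [-180.0, -0.0, -117.6]
force: [-0.6, -0.4, -1.3]
grip_width: 0.0158
grasp_force: 58.0
t 9.95 [0.5311 0.1274 0.1888] [-179.9999   -0.001  -117.5641] F [-0.5955 -0.4449 -1.2531] M [ 0.0589  0.0825 -0.0053] w 0.015821880009238738 q [-39.   7.  25. 102.  -3.  72. 139.]
```

Plug in, no side force. Onwards in 0.5 mm steps until the lugs touch.

```bash
python3 -m creep '{"translation":[[0,0,0.00625],[0,0,0]],"turn":[[0,0,0],[0,0,0]],"grip":[0,0]}'; python3 -m creep '{"translation":[[0,0,0.00625],[0,0,0]],"turn":[[0,0,0],[0,0,0]],"grip":[0,0]}'; python3 -m creep '{"translation":[[0,0,0.00625],[0,0,0]],"turn":[[0,0,0],[0,0,0]],"grip":[0,0]}'; python3 go.py
```

```text
time_s: 10.2
tool_pos: [0.5311, 0.1273, 0.1883]
tool_rot: [-180.0, 0.0, -117.6]
force: [-0.2, -0.4, -2.3]
grip_width: 0.0157
grasp_force: 58.0
time_s: 10.45
tool_pos: [0.5311, 0.1274, 0.1878]
tool_rot: [180.0, 0.0, -117.6]
force: [-0.5, -0.2, -1.7]
grip_width: 0.0158
grasp_force: 58.0
time_s: 10.7
tool_pos: [0.5311, 0.1274, 0.1873]
tool_rot: [180.0, 0.0, -117.6]
force: [0.2, 0.4, -1.2]
grip_width: 0.0158
grasp_force: 58.0
t 10.7 [0.5311 0.1274 0.1873] [ 179.9974    0.002  -117.5638] F [ 0.1586  0.3784 -1.2316] M [ 0.0649  0.0343 -0.0021] w 0.015834542147025597 q [-39.   7.  25. 102.  -3.  72. 139.]
```

```bash
python3 -m creep '{"translation":[[0,0,0.00625],[0,0,0]],"turn":[[0,0,0],[0,0,0]],"grip":[0,0]}' | grep -E "pos|^force"; python3 -m creep '{"translation":[[0,0,0.00625],[0,0,0]],"turn":[[0,0,0],[0,0,0]],"grip":[0,0]}' | grep -E "pos|^force"; python3 -m creep '{"translation":[[0,0,0.00625],[0,0,0]],"turn":[[0,0,0],[0,0,0]],"grip":[0,0]}' | grep -E "pos|^force"; python3 go.py
```

```text
tool_pos: [0.531, 0.1274, 0.1868]
force: [0.6, -0.0, -2.0]
tool_pos: [0.5311, 0.1274, 0.1863]
force: [0.1, -1.2, -1.3]
tool_pos: [0.5311, 0.1274, 0.1858]
force: [-0.1, 0.5, -0.3]
t 11.45 [0.5311 0.1274 0.1858] [ 179.9984    0.0004 -117.5674] F [-0.0846  0.5251 -0.2738] M [0.0622 0.0351 0.0201] w 0.015596360155048625 q [-39.   7.  25. 102.  -3.  72. 139.]
```

```bash
python3 -m creep '{"translation":[[0,0,0.00625],[0,0,0]],"turn":[[0,0,0],[0,0,0]],"grip":[0,0]}' | grep -E "pos|^force"; python3 -m creep '{"translation":[[0,0,0.00625],[0,0,0]],"turn":[[0,0,0],[0,0,0]],"grip":[0,0]}' | grep -E "pos|^force"; python3 -m creep '{"translation":[[0,0,0.00625],[0,0,0]],"turn":[[0,0,0],[0,0,0]],"grip":[0,0]}' | grep -E "pos|^force"; python3 -m creep '{"translation":[[0,0,0.00625],[0,0,0]],"turn":[[0,0,0],[0,0,0]],"grip":[0,0]}' | grep -E "pos|^force";python3 go.py
```

```text
tool_pos: [0.5311, 0.1274, 0.1853]
force: [0.8, -1.2, -1.8]
tool_pos: [0.5311, 0.1274, 0.1848]
force: [0.4, -0.5, -1.0]
tool_pos: [0.5311, 0.1274, 0.1843]
force: [0.0, -0.8, -1.0]
tool_pos: [0.5311, 0.1274, 0.1838]
force: [-1.1, -0.8, -1.4]
t 12.45 [0.5311 0.1274 0.1838] [-179.999     0.0031 -117.5684] F [-1.0629 -0.7751 -1.4488] M [0.0223 0.0701 0.0387] w 0.015835394752684882 q [-39.   7.  25. 102.  -3.  72. 139.]
```

```bash
for k in a; do python3 -m creep '{"translation":[[0,0,0.00625],[0,0,0]],"turn":[[0,0,0],[0,0,0]],"grip":[0,0]}' | grep -E "pos|^force"; done; python3 -m creep '{"translation":[[0,0,0.00625],[0,0,0]],"turn":[[0,0,0],[0,0,0]],"grip":[0,0]}' | grep -E "pos|^force"; python3 -m creep '{"translation":[[0,0,0.00625],[0,0,0]],"turn":[[0,0,0],[0,0,0]],"grip":[0,0]}' | grep -E "pos|^force"; python3 go.py
```

```text
tool_pos: [0.5311, 0.1274, 0.1837]
force: [-0.8, -0.8, 1.6]
tool_pos: [0.5312, 0.1274, 0.1832]
force: [-1.0, -0.0, 2.2]
tool_pos: [0.5312, 0.1274, 0.1826]
force: [-0.8, -0.6, 2.1]
t 13.2 [0.5312 0.1274 0.1826] [-179.9846    0.0222 -117.5672] F [-0.8221 -0.6416  2.1022] M [0.0433 0.3388 0.0041] w 0.015476943831624294 q [-39.   7.  25. 102.  -3.  71. 139.]
```

The soft contact at 5 mm is the seal, so the lugs are already through the notches. Press further, gently.

```bash
python3 -m creep '{"translation":[[0,0,0.0125],[0,0,0]],"turn":[[0,0,0],[0,0,0]],"grip":[0,0]}' | grep -E "pos|^force"; python3 -m creep '{"translation":[[0,0,0.0125],[0,0,0]],"turn":[[0,0,0],[0,0,0]],"grip":[0,0]}' | grep -E "pos|^force"; python3 -m creep '{"translation":[[0,0,0.0125],[0,0,0]],"turn":[[0,0,0],[0,0,0]],"grip":[0,0]}' | grep -E "pos|^force"; python3 go.py
```

```text
tool_pos: [0.5312, 0.1274, 0.1815]
force: [-0.0, -0.6, 4.3]
tool_pos: [0.5312, 0.1274, 0.1806]
force: [-1.4, -0.0, 5.4]
tool_pos: [0.5313, 0.1274, 0.1798]
force: [-2.1, -1.0, 7.2]
t 13.95 [0.5313 0.1274 0.1798] [-179.984     0.0318 -117.5698] F [-2.1118 -0.9969  7.1672] M [-0.1012  0.5203 -0.0076] w 0.015508321881499938 q [-39.   7.  25. 102.  -3.  71. 139.]
```

```bash
python3 -m creep '{"translation":[[0,0,0.003],[0,0,0],[0,0,0],[0,0,0]],"turn":[[0,0,0.028],[0,0,0.028],[0,0,0.028],[0,0,0.028]],"grip":[0,0,0,0]}' | grep -E "pos|^force|rot"; python3 go.py;  python3 -m creep '{"translation":[[0,0,0],[0,0,0],[0,0,0],[0,0,0]],"turn":[[0,0,0.028],[0,0,0.028],[0,0,0.028],[0,0,0]],"grip":[0,0,0,0]}' | grep -E "pos|^force|rot"; python3 go.py
```

```text
tool_pos: [0.532, 0.1277, 0.18]
tool_rot: [-179.9, 0.1, -137.9]
force: [-0.3, 0.1, 6.6]
t 14.45 [0.532  0.1277 0.18  ] [-179.9453    0.1382 -137.8802] F [-0.2646  0.1204  6.557 ] M [0.0421 0.1503 0.0907] w 0.01612494498288309 q [-40.   7.  26. 102.  -3.  71. 119.]
tool_pos: [0.532, 0.1277, 0.18]
tool_rot: [-180.0, 0.1, -152.9]
force: [-1.0, 0.5, 5.9]
t 14.95 [0.532  0.1277 0.18  ] [-179.9847    0.1458 -152.8797] F [-1.0129  0.5035  5.8721] M [-0.023   0.1852  0.0143] w 0.015596321675048992 q [-41.   7.  27. 102.  -4.  71. 104.]
```

```bash
for k in 1; do python3 -m creep '{"translation":[[0,0,0],[0,0,0],[0,0,0]],"turn":[[0,0,0.02],[0,0,0.02],[0,0,0]],"grip":[0,0,0]}' >/dev/null; done; python3 go.py; python3 -m creep '{"translation":[[0,0,0],[0,0,0],[0,0,0]],"turn":[[0,0,0.02],[0,0,0.02],[0,0,0]],"grip":[0,0,0]}' >/dev/null; python3 go.py; python3 -m creep '{"translation":[[0,0,0],[0,0,0],[0,0,0]],"turn":[[0,0,0.02],[0,0,0.02],[0,0,0]],"grip":[0,0,0]}' >/dev/null; python3 go.py
```

```text
t 15.325 [0.5321 0.1278 0.18  ] [ 179.993     0.1602 -160.0644] F [-0.6197 -0.7728  6.8886] M [0.0451 0.011  0.0504] w 0.015425189612183794 q [-42.   7.  28. 102.  -4.  71.  97.]
t 15.7 [0.5317 0.1271 0.1798] [-179.9806    0.0791 -167.2653] F [-1.8692 -0.5004  6.6745] M [-0.2151  0.3655  0.1468] w 0.01602975774537582 q [-42.   7.  28. 102.  -4.  71.  90.]
t 16.075 [0.5316 0.1272 0.1798] [-179.9849    0.0684 -174.4276] F [-1.1317 -0.7975  7.4641] M [-0.4246  0.294   0.339 ] w 0.015435951797704017 q [-43.   7.  29. 102.  -4.  71.  83.]
```

```bash
python3 -m creep '{"translation":[[0,0,0],[0,0,0]],"turn":[[0,0,0.022],[0,0,0]],"grip":[0,0]}' >/dev/null; python3 go.py; python3 -m creep '{"translation":[[0,0,0],[0,0,0]],"turn":[[0,0,0.022],[0,0,0]],"grip":[0,0]}' >/dev/null; python3 go.py;python3 -m creep '{"translation":[[0,0,0],[0,0,0]],"turn":[[0,0,0.022],[0,0,0]],"grip":[0,0]}' >/dev/null; python3 go.py;python3 -m creep '{"translation":[[0,0,0],[0,0,0]],"turn":[[0,0,0.022],[0,0,0]],"grip":[0,0]}' >/dev/null; python3 go.py
```

```text
t 16.325 [0.5316 0.1274 0.1798] [ 179.9819    0.0751 -178.4392] F [-1.7366 -1.088   6.2282] M [-0.225   0.3525 -0.0173] w 0.015794643111269394 q [-43.   7.  29. 102.  -4.  71.  79.]
t 16.575 [0.5319 0.1275 0.1799] [179.9507   0.1106 177.587 ] F [-0.6327 -0.272   5.8478] M [-0.0316  0.215  -0.0368] w 0.015424635717113399 q [-43.   7.  29. 102.  -4.  71.  75.]
t 16.825 [0.532  0.1276 0.1799] [179.9387   0.1259 173.6477] F [ 0.0627 -0.493   6.8188] M [-0.0298  0.1034  0.0101] w 0.015401636074443089 q [-44.   7.  30. 102.  -4.  71.  71.]
t 17.075 [0.532  0.1276 0.1799] [179.946    0.1155 169.7092] F [-0.0018 -0.1254  6.8079] M [-0.1401  0.2064  0.2066] w 0.016025838178430295 q [-44.   7.  30. 102.  -4.  71.  67.]
```

```bash
python3 -m creep '{"translation":[[0,0,0],[0,0,0]],"turn":[[0,0,0.022],[0,0,0]],"grip":[0,0]}' >/dev/null; python3 go.py; python3 -m creep '{"translation":[[0,0,0],[0,0,0]],"turn":[[0,0,0.022],[0,0,0]],"grip":[0,0]}' >/dev/null; python3 go.py;python3 -m creep '{"translation":[[0,0,0],[0,0,0]],"turn":[[0,0,0.022],[0,0,0]],"grip":[0,0]}' >/dev/null; python3 go.py
```

```text
t 17.325 [0.5319 0.1277 0.1799] [179.9477   0.1172 165.8048] F [-1.1457  0.7541  7.829 ] M [-0.1236  0.0662  0.4015] w 0.015330946372325262 q [-44.   7.  30. 102.  -4.  71.  63.]
t 17.575 [0.532  0.1278 0.1799] [179.9216   0.1108 161.8186] F [-0.8115 -0.2739  5.8837] M [-0.0499  0.1004  0.3134] w 0.015392542765783482 q [-44.   8.  31. 102.  -4.  71.  59.]
t 17.825 [0.5321 0.1278 0.18  ] [179.8912   0.1099 157.8034] F [-0.2654  0.3843  6.2772] M [-0.0008  0.0642 -0.0298] w 0.015247113495970662 q [-45.   8.  31. 102.  -4.  71.  55.]
```

Two clean clicks. Ease off, check that the lugs hold, let go and retreat.

```bash
python3 -m creep '{"translation":[[0,0,-0.0125],[0,0,-0.006],[0,0,0]],"turn":[[0,0,0],[0,0,0],[0,0,0]],"grip":[0,0,0]}' >/dev/null; python3 go.py; python3 -m creep '{"translation":[[0,0,-0.006],[0,0,0]],"turn":[[0,0,0],[0,0,0]],"grip":[0,0]}' >/dev/null; python3 go.py
```

```text
t 18.2 [0.5318 0.1276 0.1803] [179.95     0.0806 157.8378] F [ 4.0774  1.3125 -0.3916] M [ 0.3503 -0.9789 -0.0076] w 0.01572486267853471 q [-45.   8.  31. 102.  -4.  71.  55.]
t 18.45 [0.5317 0.1276 0.1804] [179.9688   0.074  157.8443] F [ 5.4537  1.0916 -4.734 ] M [ 0.4244 -1.2826 -0.0574] w 0.015528678867866791 q [-45.   8.  31. 102.  -4.  71.  55.]
```

Pulling up meets resistance: the cap is locked.

```bash
python3 -m creep '{"translation":[[0,0,0.008],[0,0,0],[0,0,0],[0,0,0],[0,0,0]],"turn":[[0,0,0],[0,0,0],[0,0,0],[0,0,0],[0,0,0]],"grip":[0,0.3,0.5,0.6,0.6]}' ; python3 -m creep '{"translation":[[0,0,0],[0,0,-0.1],[0,0,-0.3],[0,0,-0.6],[0,0,-0.6]],"turn":[[0,0,0],[0,0,0],[0,0,0],[0,0,0],[0,0,0]],"grip":[0.6,0.6,0.6,0.6,0.6]}'; python3 -m creep '{"translation":[[0.2,0.4,0],[0.2,0.4,0],[0,0,0]],"turn":[[0,0,0],[0,0,0],[0,0,0]],"grip":[0.6,0.6,0.6]}'
python3 - <<'E'
from h import *
c=cam('scene');cv2.imwrite('pics/s3.png',cv2.resize(c['frame'][120:360,320:640,::-1],(800,600),interpolation=3))
W=cloud(c);z=W[...,2];n=np.array([.5326,.1267])
r=np.hypot(W[...,0]-n[0],W[...,1]-n[1]);m=(r<.028)&(z>.168)&(z<.182);print('disc top z',np.percentile(z[m],[10,50,90]),'expect',.1597+.016)
m=(r<.05)&(z>.155)&(z<.182);print(cv2.minEnclosingCircle((W[m][:,:2]*1000).astype(np.float32)))
E
```

```text
time_s: 19.08
tool_pos: [0.5308, 0.1273, 0.1803]
tool_rot: [-180.0, -0.0, 157.8]
force: [-0.5, -1.2, 1.1]
grip_width: 0.0467
grasp_force: 0.0
time_s: 19.7
tool_pos: [0.5309, 0.1272, 0.3103]
tool_rot: [180.0, 0.0, 157.8]
force: [0.5, 0.8, -0.0]
grip_width: 0.0525
grasp_force: 0.0
time_s: 20.08
tool_pos: [0.5246, 0.2026, 0.3086]
tool_rot: [180.0, -0.0, 158.2]
force: [-0.4, -0.5, 0.1]
grip_width: 0.0523
grasp_force: 0.0
disc top z [0.17495999 0.17632832 0.17790962] expect 0.17570000000000002
((533.4654541015625, 126.24384307861328), 36.51118469238281)
```

View pics/s3.png

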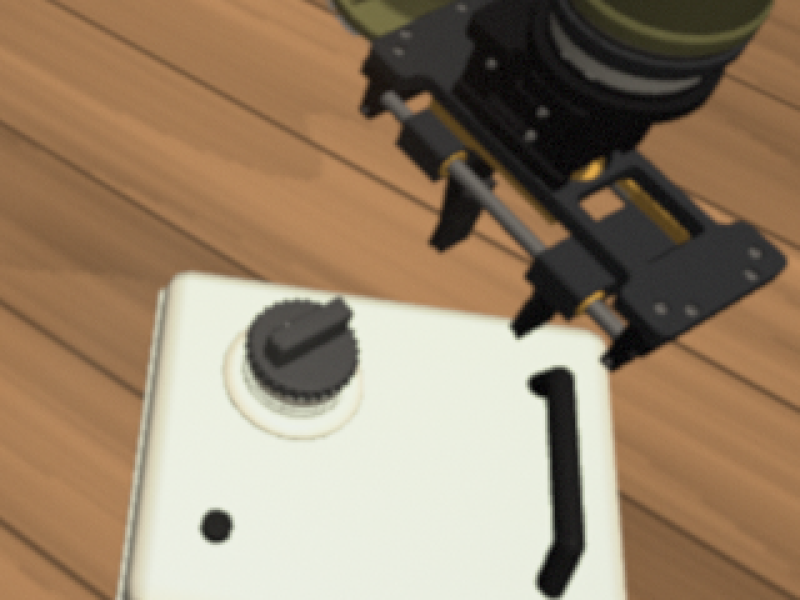

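The cap sits flat and centred on the neck at (302,348). Its disc top is at 176 mm, which fits the locked height, and the gripper is clear.

```bash
python3 -c "
from cell import env
print(env.sign_off())"
```

```text
the job is handed in; nothing more can be done
None
```

The filler cap is locked flat on the neck after two ratchet clicks, felt as torque drops at the wrist; it resisted a light pull, I let go, and the job is handed in at about 20 s of the 67 s, with no verdict shown.

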